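Uncap a bottle of unknown thread hand

TASK

Take the cap off the square white bottle that stands next to the glass tumbler. These refills are keyed by thread hand and look alike, so try the cap carefully one way, and if it only comes up against its stop undo it the other way; turn it loose before lifting and never wrench at it. Finish still holding the cap in the gripper, level and a hand's breadth above its own open neck, with the other bottle left closed and everything else left where it stands.

Things in the scene. Friction and masses are not known exactly. Their poses are not given: they have to be found in the camera images.
- bottle_1: square white plastic 1 litre bottle, 86 x 86 mm, wedged in an end bay of the caddy: it can neither turn nor lift. Origin at the centre of its underside, 5 mm above the shelf; z up the neck axis. Round shoulder up to 150 mm above the origin, neck 30 mm across, mouth at 182.5 mm. Which bottle stands in which bay changes
- bottle_2: the outwardly identical other bottle, in the other end bay; same sizes and origin. One of the two has a right-hand thread (its cap undoes counter-clockwise seen from above), the other a left-hand thread (undoes clockwise); nothing shows which
- cap_1: white ribbed round cap of bottle_1, 49 mm across, 28 mm high plus a 3 mm moulded bar across its top that shows its turn; 30 g. Origin on its axis at the skirt's lower edge, 158 mm above the bottle's origin when closed; z up, x along the bar, nearly the bottle's x at the start. 20 to 30 N of grip is plenty and just slips at a stop; over 140 N on the thread wrenches it
- cap_2: the like cap of bottle_2; same sizes. Both have coarse lug threads: the tightening way, a hard stop within 0.15 rad; the loosening way the cap turns easily without rising, stays locked down until about 0.9 rad (50 degrees), can be lifted straight off from 1.1 rad on, and meets a second stop near 1.6 rad, where it is also free
- caddy: black plastic tilt-out caddy, screwed to the shelf and shut, 118 x 262 mm on plan and 89 mm high; origin at the centre of its underside, y along its length, its pull lip on the -x side. The two bottles stand in its two end bays, 65 mm either side of its centre along y
- tumbler: small clear glass tumbler with white plastic hooks in it, 66 mm across the rim, 88 mm high, standing loose on the shelf just past one end of the caddy; it marks the bottle to open (its centre is 105 to 155 mm from that bottle's axis, over 230 mm from the other's). Origin at the centre of its underside
- polish_tin: flat round aluminium tin, 79 mm across, 31 mm high, loose on the shelf past the other end of the caddy; origin at the centre of its underside; leave alone
- dustpan: aluminium dustpan, 200 mm wide, pan 170 mm deep and 50 mm high, tube handle towards its -x; origin on its underside near the back of the pan; leave alone
- beech_brush: hand brush with beech back and handle, 290 mm long along its x (handle end 163 mm behind the origin), 58 mm high, bristles down; origin on the underside of the bristles; leave alone
- bulb_carton: upright cardboard carton, 62 x 62 x 112 mm high; origin at the centre of its underside; leave alone
- tape_measure: tape measure on edge, 70 x 36 x 66 mm high; origin at the centre of its underside; leave alone
There are look-alikes about, which are no part of the job. Of the things like the tumbler, leave any that is orange, pink or purple; of the rest the smaller one is meant.

How it is judged (in metres and radians):
On the way:
1. the cap of the bottle next to the tumbler has been turned loose by the fingers (over 40 degrees) while still down on its neck (((horizontal distance between tumbler and bottle_1 below 0.2 m and angle between the x axis of cap_1 and the x axis of bottle_1, either way round above 0.7 rad and z of cap_1 in the frame of bottle_1 below 0.165 m and contact force between the fingers and cap_1 above 1 N) or (horizontal distance between tumbler and bottle_2 below 0.2 m and angle between the x axis of cap_2 and the x axis of bottle_2, either way round above 0.7 rad and z of cap_2 in the frame of bottle_2 below 0.165 m and contact force between the fingers and cap_2 above 1 N))), for 0.05 s.
At the end, for the whole second after the job is handed in: the cap of the bottle next to the tumbler is held by the fingers 50 to 200 mm above its closed height, within 40 mm of that bottle's axis, level within 0.3 rad, still (under 50 mm/s) and not touching the bottle; the other cap is down on its neck (risen less than 4 mm) and turned less than 0.3 rad (((horizontal distance between tumbler and bottle_1 below 0.2 m and z of cap_1 in the frame of bottle_1 between 0.208 and 0.358 m and horizontal distance between cap_1 and bottle_1 below 0.04 m and angle between cap_1's own z axis and vertical below 0.3 rad and contact force between the fingers and cap_1 above 1 N and contact force between cap_1 and bottle_1 below 0.1 N and linear speed of cap_1 below 0.05 m/s and z of cap_2 in the frame of bottle_2 below 0.162 m and angle between the x axis of cap_2 and the x axis of bottle_2, either way round below 0.3 rad) or (horizontal distance between tumbler and bottle_2 below 0.2 m and z of cap_2 in the frame of bottle_2 between 0.208 and 0.358 m and horizontal distance between cap_2 and bottle_2 below 0.04 m and angle between cap_2's own z axis and vertical below 0.3 rad and contact force between the fingers and cap_2 above 1 N and contact force between cap_2 and bottle_2 below 0.1 N and linear speed of cap_2 below 0.05 m/s and z of cap_1 in the frame of bottle_1 below 0.162 m and angle between the x axis of cap_1 and the x axis of bottle_1, either way round below 0.3 rad))); the arm keeps its last pose, push and grip.
It fails at once if the other bottle's cap was lifted 8 mm or turned more than 0.4 rad ((horizontal distance between tumbler and bottle_1 below 0.2 m and (z of cap_2 in the frame of bottle_2 above 0.166 m or angle between the x axis of cap_2 and the x axis of bottle_2, either way round above 0.4 rad)) or (horizontal distance between tumbler and bottle_2 below 0.2 m and (z of cap_1 in the frame of bottle_1 above 0.166 m or angle between the x axis of cap_1 and the x axis of bottle_1, either way round above 0.4 rad))).
It fails at once if a cap was wrenched: over 140 N between a cap and its bottle (contact force between cap_1 and bottle_1 above 140 N or contact force between cap_2 and bottle_2 above 140 N).
It fails at once if one of these was moved more than 30 mm or tipped: the glass tumbler, the polish tin (distance of any of tumbler, polish_tin from where it was at the start of the episode above 0.03 m or angle between any of tumbler, polish_tin's own z axis and vertical above 0.35 rad).
It fails at once if one of these was moved more than 30 mm or tipped: the dustpan, the hand brush (distance of any of dustpan, beech_brush from where it was at the start of the episode above 0.03 m or angle between any of dustpan, beech_brush's own z axis and vertical above 0.35 rad).
It fails at once if one of these was moved more than 30 mm or tipped: the bulb carton, the tape measure (distance of any of bulb_carton, tape_measure from where it was at the start of the episode above 0.03 m or angle between any of bulb_carton, tape_measure's own z axis and vertical above 0.35 rad).
It also fails if it takes over 45 s, if anything falls off the work surface, if the arm or the gripper's body presses on something with over 40 N, if the wrist force passes 120 N, or if a joint passes its speed limit or range.

ROBOT

A 6-joint arm with a two-finger parallel gripper is mounted at the origin on the work surface. World frame = base frame: x ahead of the robot, y to its left, z up, the work surface at z = 0. Lengths are in mm, angles in rad, forces in N, time in s.
With the tool pointing down it reaches from about 325 to 900 mm from the base axis. Payload 6.1 kg.
Tool frame: the origin (TCP) lies at the very end of the fingers, on their centre line; the grasp point (between the pads) lies 19 mm behind it; y points along the fingers, z is the direction in which the jaws open and shut, and the axes are right-handed (so a half turn about y gives the same grasp; the last joint's range is limited). The gripper opens to 85 mm and grips with 20 to 120 N. Pads are 22 mm wide; open, the fingers measure 114 mm over their backs; the gripper's body (76 mm by 85 mm) begins 54 mm behind the grasp point. The pads swing forward as they close: fully open they stand 13 mm farther back than shut.
Start: joints at [-1.442, 0.22, 1.526, -0, 1.395, -0.126], TCP at [157.526, -604.815, 231.3] pointing down, gripper open.
Joint ranges: [-2.98, 2.98], [-0.91, 2.08], [0.09, 2.57], [-1.24, 4.39], [0.2, 2.65], [-2.68, 2.68]. Speed limits (rad/s): [2.57, 2.57, 3.01, 3.14, 3.14, 3.14].

INTERFACE

Orientations are given as a unit quaternion [x, y, z, w].
In Python, from rig import env gives the robot as it stands.
- The arm moves only by the tool send_rows, never from a script. Its argument "targets" is one flat list of numbers, 7 for each row, row after row: the shift along the tool's x, y, z in cm, then the turn, a rotation vector about the tool's x, y, z in degrees, then the opening in per cent of the stroke, from 0 (shut) to 100 (fully open). In form: [dx, dy, dz, wx, wy, wz, jaw, dx, dy, dz, wx, wy, wz, jaw, ...]. A call has 1 to 10 rows; each row is the pose to reach, as a shift and turn from the pose measured when the call began, along the tool's axes at that moment; what a row does not reach only later rows make up. A row lasts 1/10 s, in which the tool goes at most 50 mm and 8.59 degrees, less where a joint would pass 70% of its speed; a pose out of reach is approached as far as the arm can. A call with a gripper value outside its range is refused whole. The fingers move at their own pace and stop on an object; "squeeze" is the grip in N (left out, the last holds). Time passes only in rows, so rows that repeat a pose let the fingers close. It gives the time, the measured TCP pose, the force and the opening at its end, in the units of the state.
- env.sense(): the state, without advancing time (a new reading comes with each control period).
- env.get_image(name): name is "scene" or "top" or "wrist"; returns the picture (420x560x3 uint8, blue, green, red); there is no depth.
- env.camera_model(name): a dict with "fx", "fy", "cx", "cy" (pixels), "xyz" and "rotation" of the camera in the world. Camera axes: x right, y up, looking along -z (the intrinsics and any distortion apply to the point x, -y, -z); pixel columns grow to the right and rows downward; lengths in mm; the calibration is good to about 2 mm. The wrist camera is an equidistant fisheye: a pixel r from the principal point sees the ray r / f radians off the axis. A picture is of the moment at which its call begins: read the wrist's pose just before it. camera_model takes no time and is no camera call; for the wrist camera it gives the pose at the moment of the call.
- env.finish_job(): hands the job in, once; it reports no verdict.
Trained networks look in the newest picture that a camera, given by its name, has taken for a name from the list of things; names that differ only in an ending like _2 or _b are one class to them, and where a whole thing is asked for, a point or a joint stands for the part that bears it (a point fixed in the world has none). Each returns a list of dicts, best first, with "p" (0 to 1); they miss things now and then, are a little off and sometimes report something else, mostly with a low value. They report only what shows in the picture. A call takes as long as a camera call. They do not tell look-alikes from the thing itself.
- env.regions_of(query, camera): "region" (420x560 bool, what is visible of it) and "point" ([column, row] in pixels, amid what is visible of it).
The state is a dict: "time": time; "joints": joint angles; "dq": joint speeds; "effort": joint torques, N m; "position": TCP position; "ee_rot": TCP orientation; "wrist_force": force on the tool from outside, world axes, zero at the start; "torque": the same for the moment, N m; "opening": opening from 0.0 (shut) to 1.0 (fully open).
Only numpy, scipy, OpenCV 4.12 (cv2) and the standard library are available. Lean on these libraries where they do the work, as an engineer would, in place of code of your own. Each camera call takes 0.05 s, during which the arm holds its last target. There are 200 camera calls.

## Working session

There is one attempt and no reset: what is moved stays moved. The work goes in short steps, Python scripts to look and compute and a tool call to move; the robot and the scene stay as the last step left them, time stands still between calls to the robot, and variables do not carry over. Pictures are saved under pics/ and viewed, about 8 in all and at most 12, crops included, and the job is handed in when it is done.

Besides the shell and the picture viewer there is one more tool, called after "Request:" as name(argument=value, ...) on one line, values as JSON. send_rows: Moves the arm, as the interface text tells. Its arguments: {"type":"object","properties":{"targets":{"type":"array"},"squeeze":{"type":"number"}},"required":["targets"]}

```bash
mkdir -p pics && python3 - <<'E'
from rig import env
import cv2, numpy as np
s=env.sense(); print({k:np.round(v,3).tolist() for k,v in s.items()})
ims=[]
for c in ("scene","top"):
    m=env.camera_model(c); print(c,{k:np.round(v,3).tolist() if not isinstance(v,str) else v for k,v in m.items()})
    im=env.get_image(c); cv2.imwrite(f"pics/{c}0.png",im)
    for q in ("bottle_1","cap_1","tumbler","polish_tin","caddy"):
        print(c,q,[(round(r["p"],2),np.round(r["point"]).tolist(),int(r["region"].sum())) for r in env.regions_of(q,c)])
E
```

```text
{'time': 0.0, 'joints': [-1.442, 0.221, 1.528, 0.0, 1.395, -0.126], 'dq': [0.002, 0.0, -0.002, -0.001, 0.0, -0.002], 'effort': [0.001, -49.69, -38.939, -0.0, 0.011, 0.0], 'position': [157.468, -604.199, 230.183], 'ee_rot': [-0.09, 0.702, -0.701, 0.09], 'wrist_force': [-0.135, 0.332, -0.028], 'torque': [-0.006, 0.03, -0.015], 'opening': 0.998}
scene {'fx': 404.169, 'fy': 404.169, 'cx': 277.378, 'cy': 204.606, 'xyz': [1333.666, 691.662, 996.799], 'rotation': [0.166, 0.382, 0.837, 0.355]}
scene bottle_1 [(0.62, [293.0, 215.0], 705), (0.58, [263.0, 198.0], 681)]
scene cap_1 [(0.71, [294.0, 196.0], 190), (0.51, [262.0, 182.0], 197)]
scene tumbler [(0.85, [274.0, 174.0], 251), (0.69, [243.0, 191.0], 379), (0.58, [238.0, 167.0], 302), (0.57, [209.0, 198.0], 777), (0.56, [216.0, 173.0], 540)]
scene polish_tin [(0.74, [325.0, 247.0], 442)]
scene caddy [(0.73, [280.0, 226.0], 1821)]
top {'fx': 403.581, 'fy': 403.581, 'cx': 280.898, 'cy': 212.94, 'xyz': [404.453, -28.078, 1261.227], 'rotation': [0.059, -0.06, -0.7, 0.709]}
top bottle_1 [(0.69, [298.0, 221.0], 641), (0.57, [258.0, 224.0], 710)]
top cap_1 [(0.8, [301.0, 211.0], 271), (0.77, [255.0, 216.0], 270)]
top tumbler [(0.93, [355.0, 183.0], 811), (0.81, [345.0, 223.0], 411), (0.74, [339.0, 274.0], 408), (0.66, [386.0, 212.0], 935), (0.59, [377.0, 250.0], 456)]
top polish_tin [(0.79, [218.0, 227.0], 530)]
top caddy [(0.95, [278.0, 230.0], 1339), (0.52, [225.0, 162.0], 736)]
```

```bash
cat > h.py <<'E'
import numpy as np
from scipy.spatial.transform import Rotation as R
def ray_at(m,uv,z):
    d=R.from_quat(m["rotation"]).apply([(uv[0]-m["cx"])/m["fx"],-(uv[1]-m["cy"])/m["fy"],-1.])
    c=np.array(m["xyz"]); return c+d*(z-c[2])/d[2]
E
python3 - <<'E'
from rig import env
import cv2, numpy as np
from h import *
a=cv2.imread("pics/scene0.png")[120:300,160:400]; b=cv2.imread("pics/top0.png")[120:300,180:420]
cv2.imwrite("pics/both.png",np.vstack([cv2.resize(x,(400*2,300*2)) for x in (a,)]+[]))
cv2.imwrite("pics/topc.png",cv2.resize(b,(800,600)))
for c,pts in (("top",{"capR":(301,211,189),"capL":(255,216,189),"t355":(355,183,44),"t345":(345,223,44),"t339":(339,274,44),"t386":(386,212,44),"t377":(377,250,44),"tin":(218,227,31),"caddy":(278,230,89)}),("scene",{"cap294":(294,196,180),"cap262":(262,182,180),"t274":(274,174,44),"t243":(243,191,44),"t238":(238,167,44),"t209":(209,198,44),"t216":(216,173,44)})):
    m=env.camera_model(c)
    for k,(u,v,z) in pts.items(): print(k,np.round(ray_at(m,(u,v),z)))
E
```

```text
capR [592. -82. 189.]
capL [577.  41. 189.]
t355 [ 708. -257.   44.]
t345 [ 582. -224.   44.]
t339 [ 428. -204.   44.]
t386 [ 618. -350.   44.]
t377 [ 501. -319.   44.]
tin [567. 165.  31.]
caddy [552. -20.  89.]
cap294 [581.  47. 180.]
cap262 [601. -77. 180.]
t274 [ 409. -209.   44.]
t243 [ 567. -217.   44.]
t238 [ 477. -346.   44.]
t209 [ 682. -276.   44.]
t216 [ 565. -378.   44.]
```

View pics/topc.png

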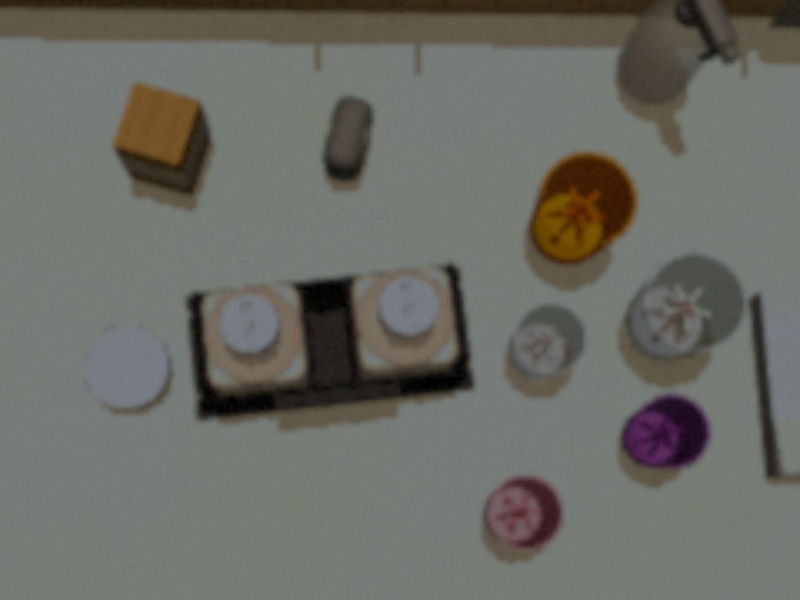

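View pics/both.png

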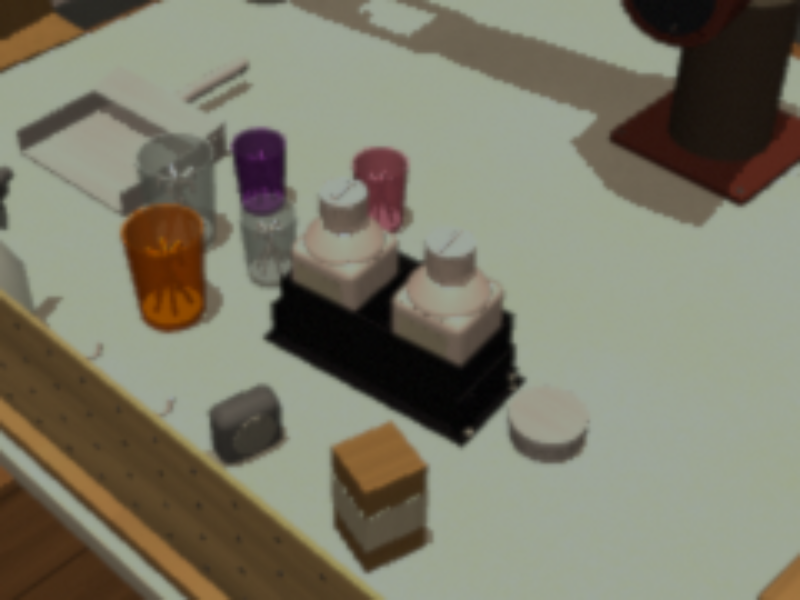

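The clear glasses are the small one at full top pixel (345,223) and the large one at (386,212). The orange one (355,183), the purple one (377,250) and the pink one (339,274) are excluded by colour. The smaller clear glass, crop (545,345), fits. It stands about (575,-220), 141 mm from the right-hand cap at about (596,-80) and over 230 mm from the other, so the right-hand cap, top pixel (301,211), is the one to open. Next I move above it and confirm there.

```bash
cat >> h.py <<'E'
def plan(env,pos,jaw_deg=None):
    """shift (cm) and turn (deg) in tool axes to get TCP to pos, tool down, jaw axis (tool z) at heading jaw_deg"""
    s=env.sense(); T=R.from_quat(s["ee_rot"]); M=T.as_matrix()
    h=np.degrees(np.arctan2(M[1,2],M[0,2]))
    if jaw_deg is None: jaw_deg=h
    a=np.radians(jaw_deg); z=np.array([np.cos(a),np.sin(a),0]); y=np.array([0,0,-1.]); x=np.cross(y,z)
    G=R.from_matrix(np.c_[x,y,z])
    print("heading now",round(h,1),"pos",np.round(s["position"],1),"q",np.round(s["joints"],2),"t",round(s["time"],2))
    print("shift cm",np.round(T.inv().apply(np.array(pos)-s["position"])/10,2),"turn deg",np.round((T.inv()*G).as_rotvec(degrees=True),1))
E
python3 - <<'E'
from rig import env
from h import *
m=R.from_quat(env.sense()["ee_rot"]).as_matrix(); print(m.round(2))
h=np.degrees(np.arctan2(m[1,2],m[0,2]))
for d in (h+75,h+75-90,): plan(env,[596,-80,290],d)
E
```

```text
[[-0.97  0.    0.25]
 [-0.25  0.   -0.97]
 [-0.   -1.   -0.  ]]
heading now -75.4 pos [ 157.5 -604.8  231.3] q [-1.44  0.22  1.53  0.    1.39 -0.13] t 0.6
shift cm [-55.66  -5.87 -39.73] turn deg [  0. -75.  -0.]
heading now -75.4 pos [ 157.5 -604.8  231.3] q [-1.44  0.22  1.53  0.    1.39 -0.13] t 0.6
shift cm [-55.66  -5.87 -39.73] turn deg [ 0. 15. -0.]
```

Request:
send_rows(targets=[0,-5.9,0,0,0,0,100,-55.7,-5.9,-39.7,0,-75,0,100,-55.7,-5.9,-39.7,0,-75,0,100,-55.7,-5.9,-39.7,0,-75,0,100,-55.7,-5.9,-39.7,0,-75,0,100,-55.7,-5.9,-39.7,0,-75,0,100,-55.7,-5.9,-39.7,0,-75,0,100,-55.7,-5.9,-39.7,0,-75,0,100,-55.7,-5.9,-39.7,0,-75,0,100,-55.7,-5.9,-39.7,0,-75,0,100], squeeze=25)

```text
time: 1.6
position: [447.3, -258.0, 287.7]
ee_rot: [0.5, -0.5, 0.501, -0.5]
wrist_force: [0.8, -0.9, -0.2]
opening: 0.997
```

```bash
python3 - <<'E'
from rig import env
from h import *
plan(env,[596,-80,290],0)
E
```

```text
heading now -0.1 pos [ 447.3 -258.   287.7] q [-0.68 -0.08  1.73 -0.    1.48 -0.67] t 1.6
shift cm [-17.82  -0.23  14.84] turn deg [-0.  -0.1  0. ]
```

Request:
send_rows(targets=[-17.8,-0.2,14.8,0,0,0,100,-17.8,-0.2,14.8,0,0,0,100,-17.8,-0.2,14.8,0,0,0,100,-17.8,-0.2,14.8,0,0,0,100,-17.8,-0.2,14.8,0,0,0,100,-17.8,-0.2,14.8,0,0,0,100,-17.8,-0.2,14.8,0,0,0,100])

```text
time: 2.3
position: [595.6, -79.6, 289.3]
ee_rot: [0.5, -0.5, 0.5, -0.5]
wrist_force: [0.4, 0.9, 1.1]
opening: 0.996
```

```bash
python3 - <<'E'
from rig import env
from h import *
import cv2
s=env.sense(); m=env.camera_model("wrist"); im=env.get_image("wrist"); cv2.imwrite("pics/w1.png",im)
print(m,s["position"])
rr=R.from_quat(m["rotation"])
def fray(uv,z):
    a=np.array([(uv[0]-m["cx"])/m["fx"],(uv[1]-m["cy"])/m["fy"]]); r=np.hypot(*a)
    d=rr.apply([np.sin(r)*a[0]/r,-np.sin(r)*a[1]/r,-np.cos(r)]); c=np.array(m["xyz"]); return c+d*(z-c[2])/d[2]
for q,z in (("cap_1",185),("tumbler",60),("bottle_1",150)):
    for r in env.regions_of(q,"wrist"):
        print(q,round(r["p"],2),np.round(r["point"]),int(r["region"].sum()),np.round(fray(r["point"],z),1))
        if q=="cap_1":
            ys,xs=np.nonzero(r["region"]); print("  bbox",xs.min(),xs.max(),ys.min(),ys.max())
            print("  mean at z 191",np.mean([fray(p,191) for p in zip(xs,ys)],0).round(1))
cv2.imwrite("pics/w1v.png",cv2.resize(im,(800,600)))
E
```

```text
{'fx': 325.19226210127806, 'fy': 325.19226210127806, 'cx': 276.7420133007993, 'cy': 215.47678177807342, 'xyz': array([595.84236488,   4.22417208, 431.89835569]), 'rotation': array([-1.61376705e-01, -3.52428280e-04, -5.55269571e-05,  9.86892817e-01])} [595.60935907 -79.61936761 289.33685175]
cap_1 0.94 [253.  54.] 3311 [578.2  47.4 185. ]
  bbox 218 283 23 87
  mean at z 191 [576.9  45.9 191. ]
cap_1 0.61 [271. 217.] 3166 [591.4 -79.7 185. ]
  bbox 242 302 184 248
  mean at z 191 [592.2 -77.8 191. ]
tumbler 0.97 [349. 303.] 3575 [ 697.1 -249.1   60. ]
tumbler 0.85 [268. 280.] 2661 [ 584.9 -210.8   60. ]
tumbler 0.85 [214. 337.] 2270 [ 503.4 -310.3   60. ]
tumbler 0.72 [285. 344.] 3182 [ 608.5 -322.    60. ]
tumbler 0.64 [155. 266.] 2494 [ 431.9 -192.4   60. ]
bottle_1 0.84 [278. 176.] 4426 [596.7 -54.2 150. ]
bottle_1 0.61 [269.  83.] 4467 [589.2  27.8 150. ]
```

View pics/w1v.png

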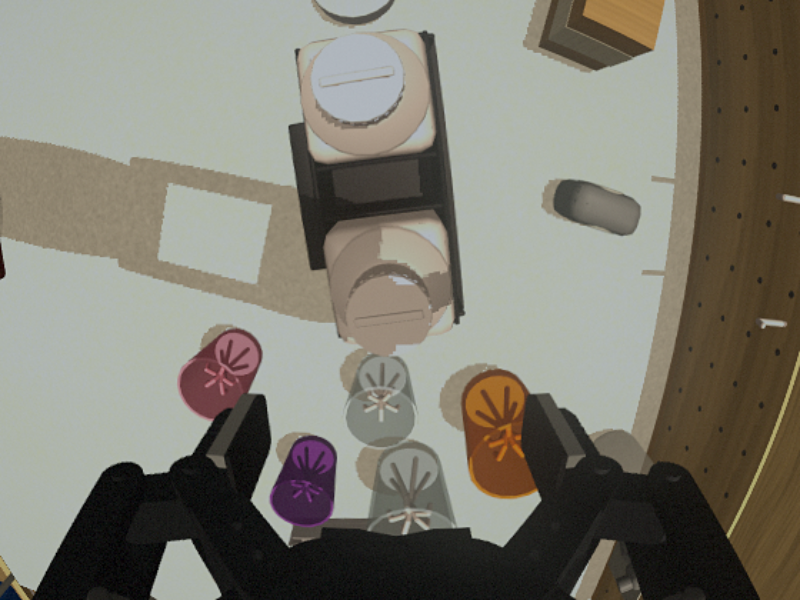

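The view shows the target cap at about (390,314), with the small clear tumbler at (380,400) right beside it, as identified. The other cap is at (358,78). The cap axis comes out at about (593,-81), which agrees with the top camera. Descending.

Request:
send_rows(targets=[0.14,3,-0.26,0,0,0,100,0.14,7,-0.26,0,0,0,100,0.14,10,-0.26,0,0,0,100,0.14,12,-0.26,0,0,0,100,0.14,13,-0.26,0,0,0,100,0.14,13,-0.26,0,0,0,100,0.14,13,-0.26,0,0,0,100], squeeze=25)

```text
time: 3.2
position: [593.1, -83.6, 161.1]
ee_rot: [0.499, -0.5, 0.502, -0.499]
wrist_force: [0.3, 0.5, 0.8]
opening: 0.999
```

```bash
python3 - <<'E'
from rig import env
from h import *
import cv2
plan(env,[593,-81,159],0); print(env.sense()["wrist_force"])
im=env.get_image("wrist"); cv2.imwrite("pics/w2.png",cv2.resize(im,(800,600)))
E
```

```text
heading now -0.2 pos [593.1 -83.6 161.1] q [-0.27  0.21  1.67 -0.    1.26 -0.27] t 3.2
shift cm [-0.26  0.21 -0.01] turn deg [-0.1 -0.2  0.1]
[0.26011564 0.53226274 0.83997165]
```

View pics/w2.png

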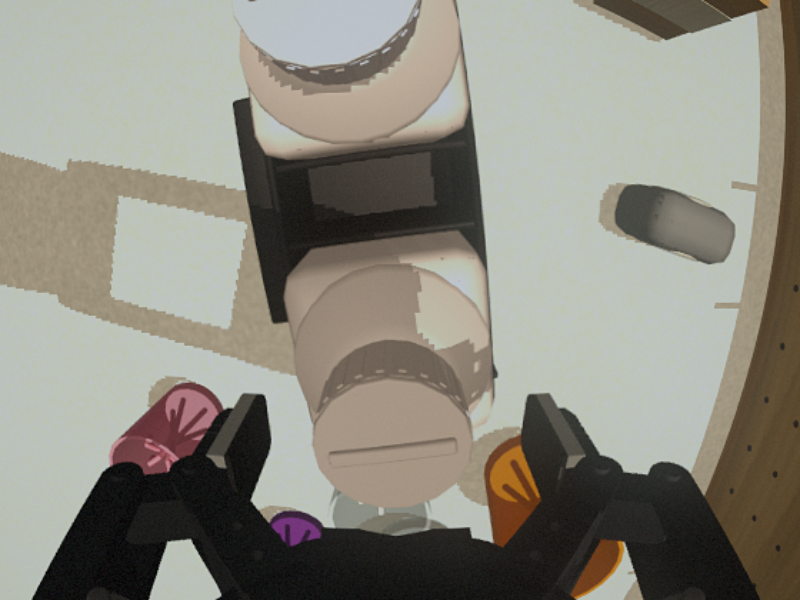

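```bash
python3 - <<'E'
from rig import env
from h import *
m=env.camera_model("wrist"); rr=R.from_quat(m["rotation"])
def fray(uv,z):
    a=np.array([(uv[0]-m["cx"])/m["fx"],(uv[1]-m["cy"])/m["fy"]]); r=np.hypot(*a)
    d=rr.apply([np.sin(r)*a[0]/r,-np.sin(r)*a[1]/r,-np.cos(r)]); c=np.array(m["xyz"]); return c+d*(z-c[2])/d[2]
for u,v in ((329,460),(457,445),(393,452)): print(fray((u*.7,v*.7),194).round(1))
plan(env,[593,-81,159],0)
E
```

```text
[574.1 -84.  194. ]
[611.5 -78.7 194. ]
[593.  -80.8 194. ]
heading now -0.2 pos [593.5 -83.6 161.7] q [-0.27  0.21  1.67 -0.    1.26 -0.27] t 3.25
shift cm [-0.26  0.27 -0.05] turn deg [-0.2 -0.2  0.1]
```

Request:
send_rows(targets=[-0.26,0.25,-0.05,0,0,0,100,-0.26,0.25,-0.05,0,0,0,58,-0.26,0.25,-0.05,0,0,0,40,-0.26,0.25,-0.05,0,0,0,40,-0.26,0.25,-0.05,0,0,0,40,-0.26,0.25,-0.05,0,0,0,40,-0.26,0.25,-0.05,0,0,0,40,-0.26,0.25,-0.05,0,0,0,40], squeeze=25)

```text
time: 4.05
position: [593.2, -80.9, 159.7]
ee_rot: [0.499, -0.499, 0.502, -0.5]
wrist_force: [-2.1, 1.0, 5.6]
opening: 0.558
```

```bash
python3 - <<'E'
from rig import env
from h import *
plan(env,[593,-81,159],0); s=env.sense(); print(s["wrist_force"],s["torque"],s["opening"])
E
```

```text
heading now -0.2 pos [593.2 -80.9 159.7] q [-0.27  0.21  1.67 -0.    1.25 -0.26] t 4.05
shift cm [ 0.01  0.07 -0.02] turn deg [-0.2 -0.2  0.1]
[-2.06560711  1.01496781  5.59074063] [ 0.17627849  0.30783693 -0.04317716] 0.5575464234006443
```

Request:
send_rows(targets=[0,0,0,0,-4,0,40,0,0,0,0,-8,0,40,0,0,0,0,-12,0,40,0,0,0,0,-16,0,40,0,0,0,0,-20,0,40,0,0,0,0,-20,0,40])

```text
time: 4.65
position: [592.4, -80.4, 159.6]
ee_rot: [-0.579, 0.405, -0.407, 0.579]
wrist_force: [-4.0, 2.6, 5.9]
opening: 0.558
```

```bash
python3 - <<'E'
from rig import env
from h import *
import cv2
plan(env,[593,-81,159],0); s=env.sense(); print(s["wrist_force"],s["torque"],s["opening"])
im=env.get_image("wrist"); cv2.imwrite("pics/w3.png",cv2.resize(im,(800,600)))
E
```

```text
heading now 19.9 pos [592.4 -80.4 159.6] q [-0.27  0.21  1.67 -0.    1.25 -0.61] t 4.65
shift cm [0.08 0.06 0.03] turn deg [-0.1 19.9  0.1]
[-4.0130455   2.60345861  5.91084998] [ 0.30141121  0.76430605 -0.02614846] 0.5580503095544904
```

View pics/w3.png

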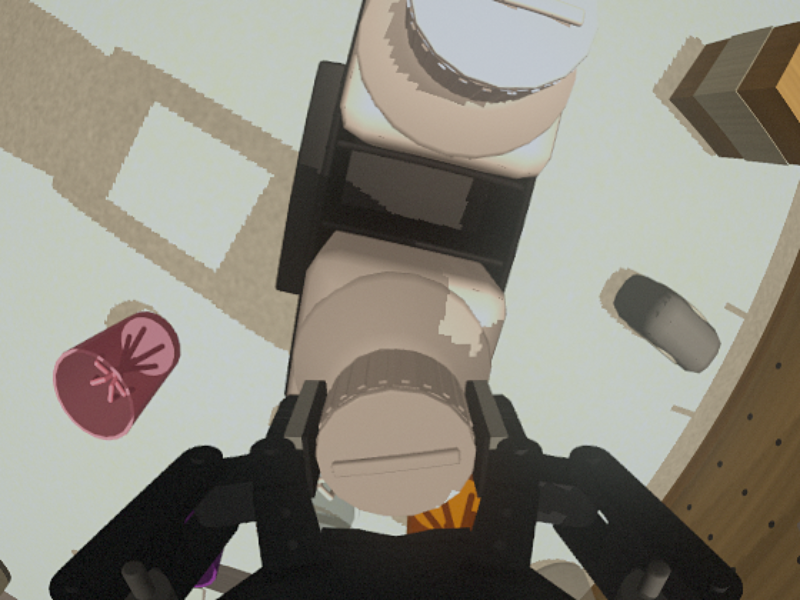

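The bar keeps its angle relative to the pads, so the cap turned the full 20° with the gripper. That is past the 0.15 rad tightening stop and with almost no torque, so counter-clockwise loosens it. I continue to about 76° in total.

Request:
send_rows(targets=[0,0,0,0,-6,0,40,0,0,0,0,-12,0,40,0,0,0,0,-18,0,40,0,0,0,0,-24,0,40,0,0,0,0,-30,0,40,0,0,0,0,-36,0,40,0,0,0,0,-42,0,40,0,0,0,0,-49,0,40,0,0,0,0,-56,0,40,0,0,0,0,-56,0,40])

```text
time: 5.7
position: [590.0, -82.1, 159.6]
ee_rot: [0.703, -0.087, 0.085, -0.7]
wrist_force: [-10.4, -4.3, 8.3]
opening: 0.558
```

```bash
python3 - <<'E'
from rig import env
from h import *
import cv2
plan(env,[593,-81,159],0); s=env.sense(); print(s["wrist_force"],s["torque"],s["opening"])
im=env.get_image("wrist"); cv2.imwrite("pics/w4.png",cv2.resize(im,(800,600)))
E
```

```text
heading now 76.0 pos [590.  -82.1 159.6] q [-0.27  0.21  1.67 -0.    1.26 -1.59] t 5.7
shift cm [0.26 0.06 0.18] turn deg [ 0.3 76.   0. ]
[-10.39090406  -4.3368326    8.34914521] [-0.94635357  1.76463897  0.01014488] 0.5584964250797869
```

View pics/w4.png

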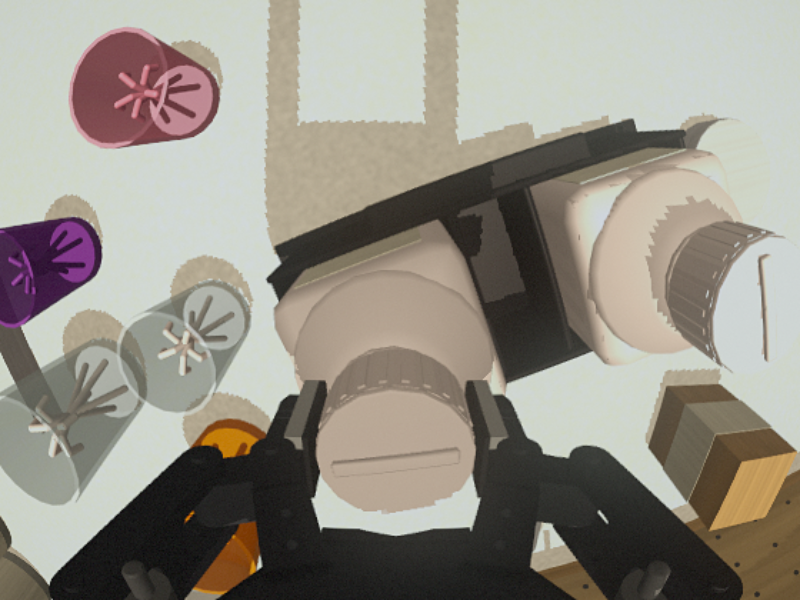

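Bar still fixed relative to the pads, so the cap has turned 76° with the gripper, still down on its neck. Now a gentle trial lift.

Request:
send_rows(targets=[0,-0.2,0,0,0,0,40,0,-0.5,0,0,0,0,40,0,-0.8,0,0,0,0,40,0,-1.2,0,0,0,0,40], squeeze=30)

```text
time: 6.15
position: [589.6, -82.0, 171.1]
ee_rot: [0.703, -0.089, 0.085, -0.7]
wrist_force: [-2.5, -1.7, -1.7]
opening: 0.558
```

Request:
send_rows(targets=[0,-1.5,0,0,0,0,40,0,-3,0,0,0,0,40,0,-5,0,0,0,0,40,0.27,-7,0.17,0,0,0,40,0.27,-8.5,0.17,0,0,0,40,0.27,-9,0.17,0,0,0,40,0.27,-9,0.17,0,0,0,40,0.27,-9,0.17,0,0,0,40,0.27,-9,0.17,0,0,0,40])

```text
time: 7.05
position: [592.4, -80.6, 259.7]
ee_rot: [0.703, -0.089, 0.085, -0.7]
wrist_force: [-0.3, 0.1, 0.1]
opening: 0.553
```

```bash
python3 - <<'E'
from rig import env
from h import *
import cv2
plan(env,[593,-81,261],76); s=env.sense(); print(s["wrist_force"],s["opening"],abs(s["dq"]).max())
a=env.get_image("wrist"); b=env.get_image("scene")[100:310,180:460]
cv2.imwrite("pics/w5.png",np.hstack([cv2.resize(a,(400,300)),cv2.resize(b,(400,300))]))
E
```

```text
heading now 75.9 pos [592.4 -80.6 259.7] q [-0.26  0.14  1.56 -0.    1.44 -1.59] t 7.05
shift cm [ 0.07 -0.13 -0.02] turn deg [ 0.3 -0.1 -0.4]
[-0.25169079  0.14348317  0.08027663] 0.552894110887392 0.002149042900063605
```

View pics/w5.png

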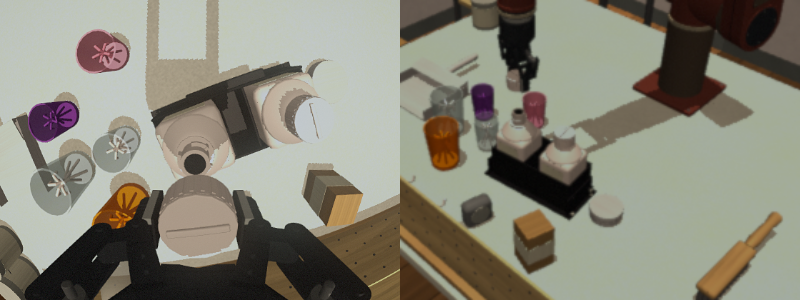

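The cap is held level between the pads, at (197,215) in the wrist half, about 100 mm above its open neck at (193,160). The other cap is in place at (315,118) and all else stands. Handing in.

```bash
python3 -c "
from rig import env
print(env.finish_job())"
```

```text
the job is handed in; nothing more can be done
None
```

I took the cap off the bottle next to the small clear tumbler and handed the job in at about 7 s, with the cap still in the gripper. No verdict was reported.

- **Turning:** The first careful try, 20° counter-clockwise, turned freely, so this bottle has the right-hand thread. I turned the cap to 76° in all at 25 N of grip while it was still down on its neck, then lifted it at 30 N.
- **Last checks:** The cap sits level about 100 mm above its open neck and about 1 mm off the axis I measured. The arm is still and the wrist force was under 0.5 N. In the last pictures the other cap looks closed and nothing else appears moved.
- **Side force:** While turning, the side force rose to about 11 N and the tool drifted about 3 mm because the grip was slightly off-centre. The side force fell to about 3 N on the first short lift. No check failed.

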